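# Brake lever check on the bench stand

## Robot

A 6-joint arm with a two-finger parallel gripper is mounted at the origin on a cart in front of the work surface, level with it; the furniture and walls round the work are solid. World frame = base frame: x ahead of the robot, y to its left, z up, the work surface at z = 0. Lengths are in m, angles in degrees, forces in N, time in s.
With the tool pointing down it reaches from about 0.325 to 0.85 m from the base axis. Payload 15.5 kg.
Tool frame: the origin (TCP) lies midway between the tips of the shut fingers; the grasp point (between the pads) lies 19 mm behind it; z points along the fingers, y is the line along which they close (so a half turn about z gives the same grasp; the last joint's range is limited). The gripper opens to 91 mm and grips with 3 to 60 N. Pads are 32 mm wide; open, the fingers measure 118 mm over their backs; the gripper's body (76 mm by 178 mm) begins 60 mm behind the grasp point.
Start: joints at [66.836, 28.281, 77.091, -0, 74.628, -5.472], TCP at [0.19, 0.595, 0.214] pointing down, gripper open.
Joint ranges: [-166.48, 166.48], [-47.26, 123.95], [12.59, 153.08], [-70.14, 250.14], [6.76, 159.57], [-176.63, 176.63]. Speed limits (degrees/s): [108.29, 108.29, 147.25, 172.46, 172.46, 172.46].

## Interface

Orientations are given as a 3x3 rotation matrix whose columns are the frame's x, y, z axes.
In Python, from bench import ctrl gives the robot as it stands. The module is installed in compiled form; this text tells all that it offers. Calls block until the motion is done:
- ctrl.goto(position, orientation): joint-space move of the TCP to a pose.
- ctrl.move_l(position, vel=0.15, ori=None, contact_N=None): straight line of the TCP; ori=None keeps the orientation; vel is the mean speed in m/s. With contact_N (N) it stops when the force on the tool has changed by that much, and returns True; else False.
- ctrl.movej(angles): joint-space move.
- ctrl.command_gripper(opening): opening from 0.0 (shut) to 1.0 (fully open); the grip force is fixed at half the most; returns when the fingers have stopped.
- ctrl.sleep(seconds).
- ctrl.ik(position, orientation): joint angles nearest the present ones, or None.
- ctrl.read_camera(name): name is "side" or "top" or "wrist"; returns the picture (420x560x3 uint8, blue, green, red); there is no depth.
- ctrl.camera_params(name): a dict with "fx", "fy", "cx", "cy" (pixels), "pose" (4x4, takes a point from camera to world coordinates); the wrist camera has in their place "T_tool_cam" (4x4, takes a point from camera to tool coordinates, whose origin is the TCP and whose axes are the flange's). Camera axes: x right, y up, looking along -z (the intrinsics and any distortion apply to the point x, -y, -z); pixel columns grow to the right and rows downward; lengths in m; the calibration is good to about 2 mm. A picture is of the moment at which its call begins: read the wrist's pose just before it. camera_params takes no time and is no camera call.
A pose or a line that the arm cannot do raises ctrl.MotionError and nothing moves.
- ctrl.sign_off(): hands the job in; it is judged then, once.
Readings, each from a call of its own:
- ctrl.current_t(): time.
- ctrl.current_q(): joint angles.
- ctrl.current_dq(): joint speeds.
- ctrl.current_effort(): joint torques, N m.
- ctrl.current_tool_pos(): TCP position.
- ctrl.current_eef_rot(): TCP orientation.
- ctrl.current_contact_force(): force on the tool from outside, world axes, zero at the start.
- ctrl.current_wrist_torque(): the same for the moment, N m.
- ctrl.current_grip_width(): opening from 0.0 (shut) to 1.0 (fully open).
- ctrl.current_grasp_force(): force on a finger pad.
Only numpy, scipy, OpenCV 4.12 (cv2) and the standard library are available. Lean on these libraries where they do the work, as an engineer would, in place of code of your own. Each camera call takes 0.05 s, during which the arm holds its last target. There are 200 camera calls.

## Task

Check the brake lever: of the two lever stands on the desk, take the one with the long lever and, with the backs of the fingers, gently press that lever in towards its bar until it stops short of the bar, keep it there for a second, then let it spring all the way out. Then press it in to its stop a second time and finish while still holding it in there. Only press the lever on its outer face: do not grasp it or reach behind it, do not lean on its bar, and leave the short lever and the loose things on the desk where they are.

Things in the scene. Friction and masses are not known exactly. Their poses are not given: they have to be found in the camera images.
- brake_stand: Fixed bench stand with the LONG lever, up to 133 mm high, turned up to 0.3 rad. Base plate 100x160x12 mm (x -55..45, y -60..100); a post near its +y end carries a level bar along the stand's y axis, 110 mm above the desk, right over the origin. Origin on the desk, z up, x from the lever side across the bar: the lever is pressed along +x.
- brake_bar: The fixed bar of that stand with its black rubber grip (32 mm thick, from y -104 to 10 mm in the stand's frame) and the black lever bracket (y 26..48 mm). Same frame as the stand. Not to be leaned on.
- brake_lever (a joint): Angle of the long lever about its upright pivot, rad: 0 = sprung out (rest), grows as it is pressed towards the bar, hard stop at 0.34, with about 14 mm of air left to the grip. Return spring: at the press point it starts to move at about 3.5 N, reaches the stop at about 7 N and springs back to 0 when let go. Not to be pushed with more than 35 N.
- brake_blade: Aluminium blade of the long lever, the face that is pressed: 15 mm tall, centred 110 mm above the desk, about 120 mm long from the pivot to its rounded tip, where it points towards the stand's -y. Origin on the pivot axis, at mid height. The frame turns with the lever; at rest it is parallel to the stand's.
- brake_rib: Inner side (facing the bar) of the same blade, a 9 mm tall rib; not to be touched. Origin as the blade.
- brake_press (a point): Point on the outer face of the long blade (facing away from the bar), at mid height (110 mm above the desk), 90 mm along from the pivot; a good place to press. At rest it lies at x -82, y -55 mm in the stand's frame and moves about 32 mm towards the bar over the full stroke. Free space all round on the outer side.
- brake_pivot (a point): Pivot axis of the long lever, 110 mm above the desk (stand frame x -54, y 35 mm).
- throttle_stand: The other fixed stand, the same in every way but with a SHORT lever (about 71 mm long); to be left alone. Which stand is left and which right changes. Its highest point is 133 mm.
- throttle_lever (a joint): Angle of the short lever, 0 = sprung out, 0.34 = pressed; must stay out.
- rosin_tin: Round open tin 67 mm across, 42 mm high, loose on the desk. Origin under its centre.
- bnc_tee: Small metal tee connector 16x33x26 mm, loose. Origin under its centre.
- nine_volt_1: Block battery 17x26x48 mm standing on end, loose. Origin under its centre.
- mini_motor_2: Small black round motor with wire ends, 30x28x30 mm, loose. Origin under its centre.
- tape_measure: Tape measure 28x61x50 mm, loose, by the papers. Origin under its centre.
- solder_reel: Reel of grey wire, 91x88x84 mm, standing on its flange, loose. Origin under its centre.

How it is judged:
By the outcome, as a careful person would: the job done as asked, in the order asked, and still so for the second after the job is handed in, while the arm keeps its last pose, push and grip.
It also fails if it takes over 35 s, if anything falls off the work surface, if the arm or the gripper's body presses on something with over 40 N, if the wrist force passes 120 N, or if a joint passes its speed limit or range.

## Working session

There is one attempt and no reset: what is moved stays moved. The work goes in short steps, each a Python script; the robot and the scene stay as the last script left them, time stands still between calls to the robot, and variables do not carry over. Pictures are saved under pics/ and viewed, at most 10 in all, crops included, and the job is handed in when it is done.

```bash
mkdir -p pics; python3 - <<'E'
from bench import ctrl
import cv2,numpy as np
np.set_printoptions(precision=4,suppress=True)
for n in ("side","top"):
    cv2.imwrite(f"pics/{n}0.png",ctrl.read_camera(n)); print(n,ctrl.camera_params(n))
print(ctrl.camera_params("wrist"),ctrl.current_t(),ctrl.current_eef_rot())
E
```

```text
side {'fx': 495.7592544669985, 'fy': 495.7592544669985, 'cx': 277.9176972335619, 'cy': 209.0604256090501, 'pose': array([[ 0.8946,  0.1975, -0.4009,  0.0781],
       [-0.4464,  0.4376, -0.7805, -1.0627],
       [ 0.0212,  0.8772,  0.4797,  0.6476],
       [ 0.    ,  0.    ,  0.    ,  1.    ]])}
top {'fx': 451.3801101023726, 'fy': 451.3801101023726, 'cx': 273.68801406992384, 'cy': 213.02013531151727, 'pose': array([[ 0.0074,  0.9877, -0.1564,  0.3789],
       [-1.    ,  0.007 , -0.0032, -0.1247],
       [-0.002 ,  0.1564,  0.9877,  1.2118],
       [ 0.    ,  0.    ,  0.    ,  1.    ]])}
{'fx': 302.4791762466771, 'fy': 302.4791762466771, 'cx': 279.06039178660353, 'cy': 211.20670077475194, 'T_tool_cam': array([[ 0.0003,  0.9582,  0.286 ,  0.0805],
       [ 1.    , -0.0002, -0.0003, -0.0005],
       [-0.0003,  0.286 , -0.9582, -0.1708],
       [ 0.    ,  0.    ,  0.    ,  1.    ]])} 0.1 [[-0.9527  0.3039 -0.0004]
 [ 0.3039  0.9527 -0.001 ]
 [ 0.0001 -0.0011 -1.    ]]
```

View pics/top0.png

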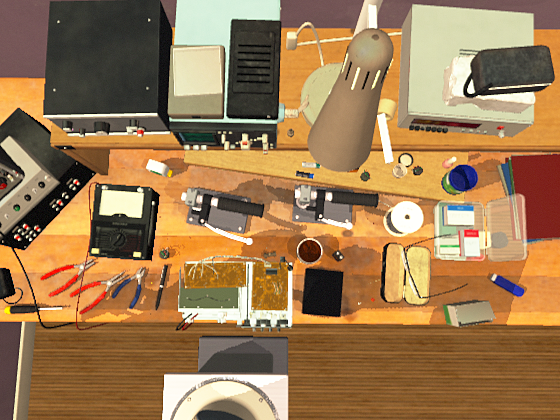

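View pics/side0.png

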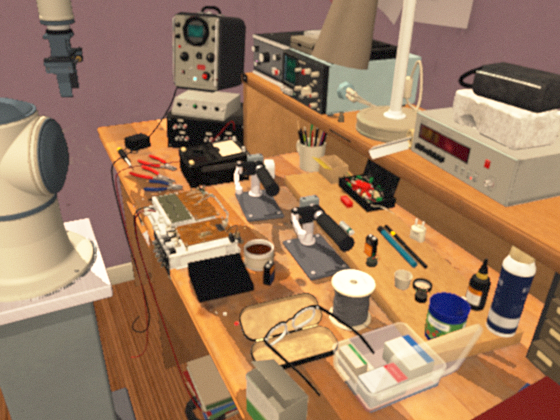

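```bash
python3 - <<'E'
import cv2
a=cv2.imread("pics/top0.png")[170:260,170:290]; cv2.imwrite("pics/c1.png",cv2.resize(a,None,fx=6,fy=6,interpolation=cv2.INTER_CUBIC))
b=cv2.imread("pics/side0.png")[140:230,220:340]; cv2.imwrite("pics/c2.png",cv2.resize(b,None,fx=6,fy=6,interpolation=cv2.INTER_CUBIC))
E
```

```text
(no output)
```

View pics/c1.png

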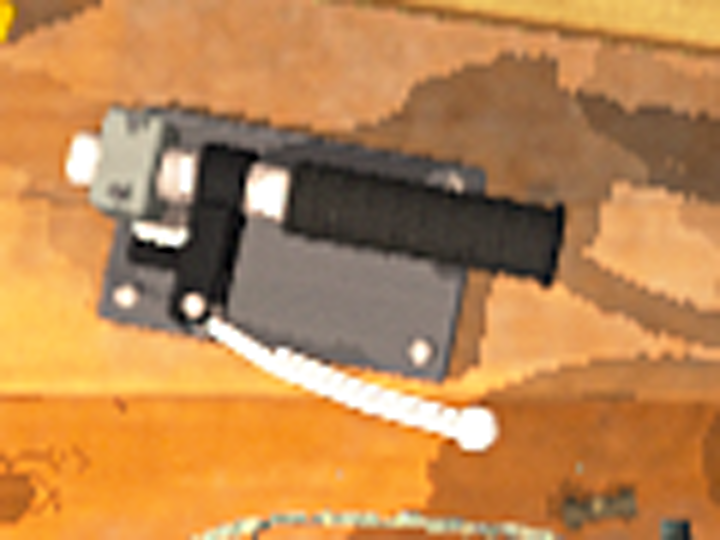

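View pics/c2.png

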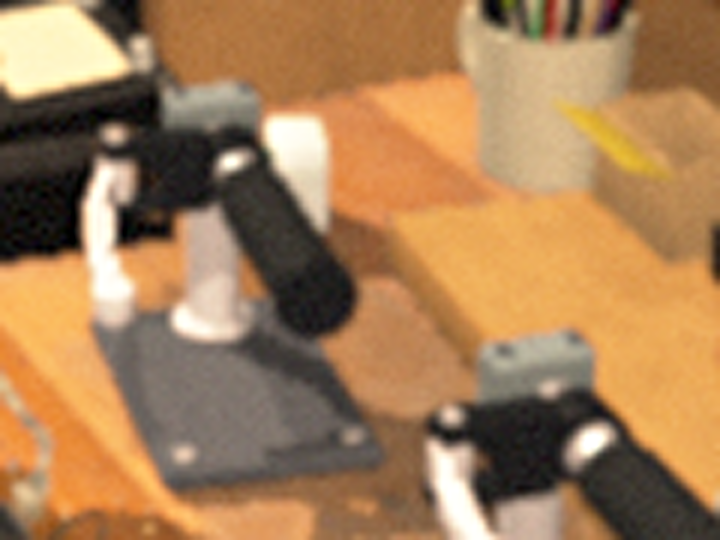

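```bash
cat > h.py <<'E'
from bench import ctrl
import numpy as np
np.set_printoptions(precision=4,suppress=True)
def ray(p,uv,T=None):
    T=p["pose"] if T is None else T
    d=T[:3,:3]@np.array([(uv[0]-p["cx"])/p["fx"],-(uv[1]-p["cy"])/p["fy"],-1]); return T[:3,3],d/np.linalg.norm(d)
def plane(r,z): o,d=r; return o+d*(z-o[2])/d[2]
def tri(r1,r2):
    A=np.stack([r1[1],-r2[1]],1); s=np.linalg.lstsq(A,r2[0]-r1[0],rcond=None)[0]
    a=r1[0]+s[0]*r1[1]; b=r2[0]+s[1]*r2[1]; return (a+b)/2,np.linalg.norm(a-b)
E
python3 - <<'E'
from h import *
t=ctrl.camera_params("top"); s=ctrl.camera_params("side")
c1=lambda u,v:ray(t,(170+u/6-.4,170+v/6-.4)); c2=lambda u,v:ray(s,(220+u/6-.4,140+v/6-.4))
print("pivot",tri(c1(193,305),c2(115,137)),plane(c1(193,305),.12))
print("tip",tri(c1(475,428),c2(113,300)),plane(c1(475,428),.11))
print("gripend",tri(c1(560,243),c2(320,295)))
e=plane(c1(560,243),.12);b=plane(c1(293,200),.12)  # grip outline mid, between z .11 and .126
print(e,b); d=b-e; print("len",np.linalg.norm(d),"yaw grip",np.arctan2(-d[0],d[1]))
# base plate corners, z=.012 (near right, near left, far right)
P=[plane(c1(*q),.012) for q in((445,380),(100,318),(485,170))]; print(P)
d=P[1]-P[0]; print("yaw plate",np.arctan2(-d[0],d[1]),np.linalg.norm(d)); d=P[2]-P[0]; print(np.arctan2(d[1],d[0]),np.linalg.norm(d))
E
```

```text
pivot (array([0.5316, 0.0529, 0.1284]), np.float64(0.0010445795781194077)) [0.5322 0.0544 0.12  ]
tip (array([ 0.4838, -0.0607,  0.1101]), np.float64(2.828234462220157e-05)) [ 0.4838 -0.0607  0.11  ]
gripend (array([ 0.5602, -0.0946,  0.1123]), np.float64(0.00013776018117045273))
[ 0.5589 -0.0948  0.12  ] [0.576  0.0148 0.12  ]
len 0.11091451967311725 yaw grip -0.1546169755314048
[array([ 0.5145, -0.0413,  0.012 ]), array([0.5412, 0.1135, 0.012 ]), array([ 0.6098, -0.0576,  0.012 ])]
yaw plate -0.1712297365578977 0.15709275010467524
-0.16982929474095865 0.09672697446567109
```

```bash
cat >> h.py <<'E'
yaw=-.165; O=np.array([.578,.009,0.]); c,s=np.cos(yaw),np.sin(yaw); R=np.array([[c,-s,0],[s,c,0],[0,0,1.]])
W=lambda x,y,z:O+R@np.array([x,y,z])
S=lambda p:R.T@(np.array(p)-O)
def ori(sg): y=sg*R[:,0]; z=np.array([0,0,-1.]); return np.stack([np.cross(y,z),y,z],1)
E
python3 - <<'E'
from h import *
import cv2
q0=ctrl.current_q(); best=None
for sg in(1,-1):
    q=ctrl.ik(W(-.125,-.057,.22),ori(sg)); print(sg,q)
    if q is not None:
        k=np.abs(np.array(q)-q0).max()
        if best is None or k<best[0]: best=(k,sg)
sg=best[1]; print("use",sg)
ctrl.command_gripper(0.0)
ctrl.goto(W(-.125,-.057,.22),ori(sg))
print("down",ctrl.move_l(W(-.125,-.057,.094),vel=.12,contact_N=5))
print(ctrl.current_t(),S(ctrl.current_tool_pos()),ctrl.current_contact_force(),ctrl.current_grip_width())
a=ctrl.read_camera("top")[150:270,150:310]; b=ctrl.read_camera("side")[110:230,180:340]
cv2.imwrite("pics/d.png",cv2.resize(np.vstack([a,b]),None,fx=2.5,fy=2.5,interpolation=cv2.INTER_CUBIC))
E
```

```text
1 [-11.1075  13.4812 100.5637  -0.      65.9551  -1.6537]
-1 None
use 1
down False
5.0583 [-0.1246 -0.057   0.0945] [-0.4991 -0.2422  0.5349] 0.007933423567810757
```

View pics/d.png

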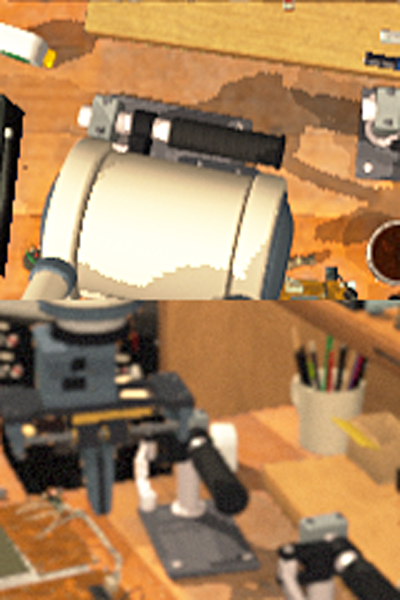

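The fingers (lower view, about 100,480) hang just outside the lever (about 145,480), clear of everything. Now the first press.

```bash
python3 - <<'E'
from h import *
f0=np.array(ctrl.current_contact_force())
def rep(m): print(m,round(ctrl.current_t(),2),S(ctrl.current_tool_pos()),R.T@(np.array(ctrl.current_contact_force())-f0))
hit=ctrl.move_l(W(-.075,-.057,.094),vel=.04,contact_N=2.5); rep(("touch",hit))
if hit:
    x0=S(ctrl.current_tool_pos())[0]
    for d in(.012,.024): ctrl.move_l(W(x0+d,-.057,.094),vel=.03); rep(d)
E
```

```text
('touch', True) 5.94 [-0.095  -0.0571  0.0937] [-3.0355  1.6662  1.2432]
0.012 6.52 [-0.084  -0.0573  0.0937] [-6.7176 -3.3132  0.9717]
0.024 7.07 [-0.0725 -0.0575  0.0935] [-8.2935 -6.2819  1.5981]
```

```bash
python3 - <<'E'
from h import *
def rep(m): print(m,round(ctrl.current_t(),2),S(ctrl.current_tool_pos()),R.T@np.array(ctrl.current_contact_force()))
x=S(ctrl.current_tool_pos())[0]
for i in range(8):
    x+=.002; h=ctrl.move_l(W(x,-.057,.094),vel=.02,contact_N=5); rep(h)
    if h or np.linalg.norm(ctrl.current_contact_force())>17: break
ctrl.sleep(.3); rep("hold")
E
```

```text
False 7.32 [-0.0721 -0.0575  0.0935] [-7.5816 -6.9693  1.8423]
False 7.57 [-0.07   -0.0575  0.0935] [-7.3332 -7.4415  1.657 ]
False 7.82 [-0.0681 -0.0575  0.0935] [-8.6798 -6.9376  1.3022]
False 8.07 [-0.0665 -0.0576  0.0935] [-9.4259 -8.3596  3.3318]
False 8.32 [-0.0662 -0.0576  0.0933] [-17.8659  -8.8457   8.6707]
hold 8.62 [-0.0661 -0.0576  0.0933] [-17.256   -8.8327   9.8255]
```

```bash
python3 - <<'E'
from h import *
import cv2
def rep(m): print(m,round(ctrl.current_t(),2),S(ctrl.current_tool_pos()),R.T@np.array(ctrl.current_contact_force()))
ims=[ctrl.read_camera("side")]
ctrl.sleep(1.2); rep("held")
ctrl.move_l(W(-.12,-.057,.094),vel=.06); ctrl.sleep(.8); rep("out")
ims.append(ctrl.read_camera("side"))
h=ctrl.move_l(W(-.075,-.057,.094),vel=.04,contact_N=2.5); rep(("touch",h))
x=S(ctrl.current_tool_pos())[0]
if h:
    ctrl.move_l(W(-.0725,-.057,.094),vel=.03); rep("mid"); x=-.0725
    for i in range(8):
        x+=.0017; ctrl.move_l(W(x,-.057,.094),vel=.02,contact_N=5); rep(i)
        if np.linalg.norm(ctrl.current_contact_force())>16.5: break
    ctrl.sleep(.5); rep("hold")
ims.append(ctrl.read_camera("side"))
cv2.imwrite("pics/e.png",cv2.resize(np.hstack([i[130:220,200:290] for i in ims]),None,fx=2.9,fy=2.9,interpolation=cv2.INTER_CUBIC))
E
```

```text
held 9.87 [-0.0662 -0.0576  0.0933] [-17.4344  -8.9275   9.2472]
out 11.78 [-0.12  -0.057  0.094] [ 0.143   0.2661 -0.1945]
('touch', True) 12.52 [-0.0948 -0.0571  0.0937] [-3.5918  0.6761  1.5064]
mid 13.44 [-0.0739 -0.0574  0.0936] [-7.3942 -5.0277  1.3903]
0 13.69 [-0.0722 -0.0575  0.0935] [-7.4135 -6.6166  0.5643]
1 13.94 [-0.0706 -0.0575  0.0935] [-7.7864 -7.4543  1.4109]
2 14.19 [-0.0689 -0.0575  0.0935] [-8.6538 -6.5475  1.1528]
3 14.44 [-0.0672 -0.0576  0.0935] [-7.8753 -8.014   0.2643]
4 14.69 [-0.0664 -0.0576  0.0934] [-11.5201  -8.1926   3.969 ]
5 14.94 [-0.0661 -0.0576  0.0933] [-18.963  -10.0012  10.7712]
hold 15.44 [-0.0661 -0.0577  0.0933] [-20.3725  -8.7635   8.9685]
```

View pics/e.png

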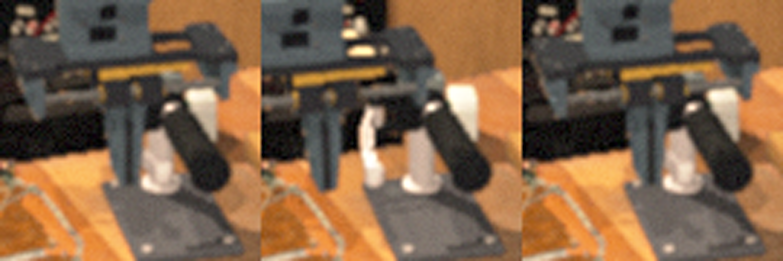

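```bash
python3 - <<'E'
from h import *
s=ctrl.camera_params("side"); p=S([.4838,-.0607,.11]); v=p-[-.054,.035,.11]
for a in(0,.2,.28,.31,.34):
    r=np.array([v[0]*np.cos(a)-v[1]*np.sin(a)-.054,v[0]*np.sin(a)+v[1]*np.cos(a)+.035,.11])
    k=s["pose"][:3,:3].T@(W(*r)-s["pose"][:3,3]); print(a,r,s["cx"]-s["fx"]*k[0]/k[2],s["cy"]+s["fy"]*k[1]/k[2])
import cv2
b=ctrl.read_camera("side")[160:210,225:285]; cv2.imwrite("pics/f.png",cv2.resize(b,None,fx=10,fy=10,interpolation=cv2.INTER_CUBIC))
E
```

```text
0 [-0.0815 -0.0842  0.11  ] 238.45548791019255 189.64956341033854
0.2 [-0.0572 -0.0873  0.11  ] 248.47245293942802 189.0754926750237
0.28 [-0.0475 -0.0872  0.11  ] 252.35707715086338 188.6020633420571
0.31 [-0.0438 -0.0869  0.11  ] 253.78547137336156 188.38995000878015
0.34 [-0.0401 -0.0866  0.11  ] 255.19597232982693 188.15941627943093
```

View pics/f.png

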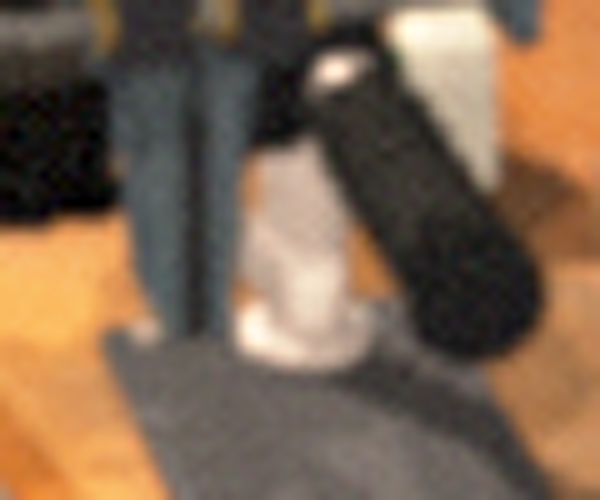

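The tip ball sits at about pixel (255.4, 189), which matches the 0.34 rad stop (255.2, 188.2). The lever is fully in and held there, with the grip clear.

```bash
python3 -c "
from bench import ctrl
print(ctrl.current_t(),ctrl.current_contact_force(),ctrl.sign_off())"
```

```text
the job is handed in; nothing more can be done
15.5417 [-20.69626078  -6.07679303   9.40486652] None
```

I pressed the long lever to its stop, held it there for over a second and let it spring fully out, then pressed it in again and handed in at 15.5 s while still holding it at the stop with about 23 N.

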